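# Centre a spindle in the pointing machine

### The job

The dowel-pointing machine (grey, with a round opening in its top) has to idle before work goes in, so first swing its speed lever until it stands straight up and leave it there. Then draw the spindle with the long barrel-shaped head out of the wooden rack and lower its stem upright into the middle of the round opening, until its foot is about 40 mm below the rim, without ever letting the spindle touch the machine. Finish while still holding it there, motionless and centred, and leave all the other things where they are.

Things in the scene. Friction and masses are not known exactly. Their poses are not given: they have to be found in the camera images.
- bore_mouth (a point): Centre of the round opening, at the level of the machine's flat top. The opening is a plain vertical bore 28 mm in diameter and 60 mm deep with a closed floor. The machine is a grey painted box fixed to the bench, 130 mm (x) by 220 mm (y) by 100 mm high, its top at 100 mm above the bench; this frame has its axes: z up, x from the side facing the robot to the far side, y along its length. The opening lies on the long middle line of the top, 62 mm from the middle towards -y.
- lever_hinge (a point): Hinge centre of the speed lever, on the machine's top, 18 mm above it, on its long middle line and 62 mm from the middle towards +y (124 mm from the opening). Same axes as bore_mouth; the hinge axis is y. The hinge sits in a low fork 46 mm wide that reaches 27 mm above the top.
- lever_knob (a point): Centre of the black ball knob, 28 mm in diameter, at the end of the lever, 65 mm from the hinge; the lever's bar is 10 mm thick.
- lever (a joint): Angle of the speed lever about the machine's y axis, rad: 0 = leaning 0.9 rad from vertical towards the machine's -x side (the robot), 0.9 = straight up (idle), 1.8 = leaning 0.9 rad to the far side. It starts somewhere from 0 to 0.45, turns against light friction (0.1 N m, about 1.5 N at the knob), has no spring or notch, and stays where it is left.
- spindle_head (a point): Centre of the barrel head of the wooden spindle to be handled, the tallest turning in the rack: a plain cylinder 24 mm in diameter and 50 mm tall on top of a round stem 12 mm in diameter and 100 mm long; total length 150 mm, about 30 g. The spindle's z axis runs up along the stem; the head's centre is 125 mm above the foot.
- spindle_foot (a point): Centre of the flat lower end of that spindle's stem.
- rack: Wooden rack block fixed to the bench, 60 mm (x) by 190 mm (y) by 50 mm high; origin at the centre of its underside, z up. Three upright holes in a row along its y axis, 60 mm apart (the middle one at its centre), 13 mm in diameter and 30 mm deep; the three turnings stand in them in any order, their feet 20 mm above the bench.
- disc_peg: Other turning in the rack: 70 mm stem with a flat disc head 36 mm in diameter and 12 mm thick; origin at its foot. Leave alone.
- ball_peg: Other turning in the rack: 65 mm stem with a ball head 30 mm in diameter; origin at its foot. Leave alone.
- figure: Small wooden cube 36 mm with a ball on top, 66 mm high; origin under its centre. Leave alone.
- glue: Pale bottle with an orange cap, 56 mm in diameter, 150 mm tall; origin under its centre. Leave alone.
- jar: Amber jar with steel cap, 60 mm in diameter, 75 mm tall; origin under its centre. Leave alone.
- hammer: Hammer lying on the bench. Leave alone.
- brush: Brush lying on the bench. Leave alone.
- offcut: Wooden offcut 45 x 90 x 20 mm lying flat; origin under its centre. Leave alone.

How it is judged:
On the way, in this order (a step that is already met when the one before it is completed fails the run):
1. the speed lever stands straight up while the spindle is still in the rack (value of joint lever between 0.77 and 1.03 rad and z of spindle_foot in the frame of rack below 0.035 m), for 0.2 s.
2. the spindle is lifted out of the rack in the gripper (z of spindle_foot in the frame of rack above 0.055 m and contact force between the fingers and spindle above 0.5 N), for 0.1 s.
At the end, for the whole second after the job is handed in: The lever is within 0.13 rad of straight up; the spindle is held by the fingers, motionless, its foot 28 to 52 mm below the rim of the opening and within 4.5 mm of its axis, tilted less than 0.08 rad (value of joint lever between 0.77 and 1.03 rad and horizontal distance between spindle_foot and bore_mouth below 0.0045 m and z of spindle_foot in the frame of bore_mouth between -0.052 and -0.028 m and angle between spindle_foot's own z axis and vertical below 0.08 rad and linear speed of spindle below 0.02 m/s and contact force between the fingers and spindle above 0.5 N); the arm keeps its last pose, push and grip.
It fails at once if the spindle touches the machine or its lever (contact force between spindle and machine above 0.2 N).
It fails at once if another thing is moved more than 30 mm (distance of any of disc_peg, ball_peg, figure, glue, jar, hammer, brush, offcut from where it was at the start of the episode above 0.03 m).
It also fails if it takes over 64 s, if anything falls off the work surface, if the arm or the gripper's body presses on something with over 40 N, if the wrist force passes 120 N, or if a joint passes its speed limit or range.

### The arm

A 6-joint arm with a two-finger parallel gripper is mounted at the origin on the work surface. World frame = base frame: x ahead of the robot, y to its left, z up, the work surface at z = 0. Lengths are in m, angles in rad, forces in N, time in s.
With the tool pointing down it reaches from about 0.325 to 0.9 m from the base axis. Payload 6.1 kg.
Tool frame: the origin (TCP) lies at the very end of the fingers, on their centre line; the grasp point (between the pads) lies 19 mm behind it (manip.hold_point_z is the distance from the TCP to the grasp point, in m); z points along the fingers, y is the line along which they close (so a half turn about z gives the same grasp; the last joint's range is limited). The gripper opens to 87 mm and grips with 3 to 60 N. Pads are 19 mm wide; open, the fingers measure 117 mm over their backs; the gripper's body (75 mm by 190 mm) begins 51 mm behind the grasp point.
Start: joints at [0.974, 0.22, 1.526, -0, 1.395, -0.126], TCP at [0.283, 0.557, 0.223] pointing down, gripper open.
Joint ranges: [-2.98, 2.98], [-0.91, 2.08], [0.09, 2.57], [-1.24, 4.39], [0.2, 2.65], [-2.68, 2.68]. Speed limits (rad/s): [2.57, 2.57, 3.01, 3.14, 3.14, 3.14].

### API

Orientations are given as a unit quaternion [w, x, y, z].
In Python, from bench import manip gives the robot as it stands.
- The arm moves only by the shell command python3 -m creep 'ROWS' [FORCE]. ROWS is JSON, a list of rows, each a list of 3 entries, a list of its own where there are three numbers: the opening, from -1 (shut) to 1 (fully open), then the shift along the world's x, y, z normalised to -1 to 1, where 1 is 25 mm, then the turn, a rotation vector about the world's x, y, z normalised to -1 to 1, where 1 is pi rad. In form: [[claw, [x, y, z], [wx, wy, wz]], ...]. A call has 1 to 20 rows; each row shifts and turns the commanded pose from where the row before left it; what a row does not reach is not made up. A row lasts 1/12 s, in which the tool goes at most 41.7 mm and 7.16 degrees, less where a joint would pass 70% of its speed; a pose out of reach is approached as far as the arm can. A call with a number of a shift or a turn outside -1 to 1 is refused whole. A call with a gripper value outside its range is refused whole. The fingers move at their own pace and stop on an object; FORCE is the grip in N (left out, the last holds). Time passes only in rows, so rows that do not move let the fingers close. It gives the time, the measured TCP pose, the force, the opening and the grip force at its end, in the units of the state.
- manip.get_obs(): the state, without advancing time (a new reading comes with each control period).
- manip.grab_frame(name): name is "side" or "top"; returns (picture, depth): 384x512x3 uint8, red, green, blue; 384x512 float32, m along the optical axis (not along the pixel's ray), 0 where there is no reading.
- manip.camera_params(name): a dict with "K" (3x3 intrinsics, pixels), "position" and "orientation" of the camera in the world. Camera axes: x right, y down, z forward; pixel columns grow to the right and rows downward; lengths in m; the calibration is good to about 2 mm. A picture is of the moment at which its call begins. camera_params takes no time and is no camera call.
- manip.job_done(): hands the job in; it is judged then, once.
The state is a dict: "time": time; "joints": joint angles; "dq": joint speeds; "joint_torque": joint torques, N m; "tool_pos": TCP position; "eef_rot": TCP orientation; "wrist_force": force on the tool from outside, world axes, zero at the start; "torque": the same for the moment, N m; "gripper_width": opening from 0.0 (shut) to 1.0 (fully open); "grip_force": force on a finger pad.
Only numpy, scipy, OpenCV 4.12 (cv2) and the standard library are available. Lean on these libraries where they do the work, as an engineer would, in place of code of your own. Each camera call takes 0.05 s, during which the arm holds its last target. There are 200 camera calls.

## Working session

There is one attempt and no reset: what is moved stays moved. The work goes in short steps, Python scripts to look and compute and a shell command to move; the robot and the scene stay as the last step left them, time stands still between calls to the robot, and variables do not carry over. Pictures are saved under pics/ and viewed, at most 10 in all, crops included, and the job is handed in when it is done.

```bash
mkdir -p pics; ls; cat > h.py <<'E'
import numpy as np,cv2
from scipy.spatial.transform import Rotation as R
from bench import manip
def grab(n,name=None):
    im,d=manip.grab_frame(n)
    if name: cv2.imwrite('pics/%s.png'%name,im[:,:,::-1])
    return im,d
def cam(n):
    p=manip.camera_params(n);q=p['orientation']
    return np.array(p['K']),np.array(p['position']),R.from_quat([q[1],q[2],q[3],q[0]]).as_matrix()
def cloud(n,d):
    K,t,Rm=cam(n);v,u=np.mgrid[:d.shape[0],:d.shape[1]]
    P=np.stack([(u-K[0,2])/K[0,0]*d,(v-K[1,2])/K[1,1]*d,d],-1)
    P=P@Rm.T+t;P[d<=0]=np.nan;return P
def ray(n,u,v,z):
    K,t,Rm=cam(n);r=Rm@np.linalg.solve(K,[u,v,1.]);return t+r*(z-t[2])/r[2]
E
python3 - <<'E'
from h import *
for n in('side','top'):
    im,d=grab(n,n+'0');K,t,Rm=cam(n);print(n,K[0],t,Rm[:,2])
    np.savez(n+'0.npz',im=im,d=d)
print(manip.get_obs(),manip.hold_point_z)
E
```

```text
pics
side [453.72421902   0.         245.26706204] [-0.27747138 -0.83560189  0.80153032] [ 0.59611123  0.62489612 -0.50413911]
top [420.35019939   0.         256.24819875] [ 0.40124219 -0.01100849  1.3417871 ] [ 0.09272589  0.0052816  -0.99567767]
{'time': 0.1, 'joints': array([ 9.73944420e-01,  2.21157583e-01,  1.52749940e+00, -9.54846318e-06,
        1.39468411e+00, -1.26102553e-01]), 'dq': array([-5.23147334e-04, -5.25602323e-04, -2.07634525e-03,  1.59428180e-04,
        3.84842462e-05,  9.04103202e-05]), 'joint_torque': array([-2.76792161e-05, -4.95944774e+01, -3.88519120e+01,  7.01307831e-02,
        5.14810137e-02, -2.44666205e-05]), 'tool_pos': array([0.2831642 , 0.55655052, 0.22153882]), 'eef_rot': array([-3.04776574e-04,  2.33206441e-01,  9.72426857e-01, -8.19383387e-04]), 'wrist_force': array([ 0.59963046, -0.26669997, -0.82547628]), 'torque': array([-0.01132386, -0.00025039,  0.02399542]), 'grip_force': 0.0, 'gripper_width': 1.0015813298660774} 0.0187
```

View pics/side0.png

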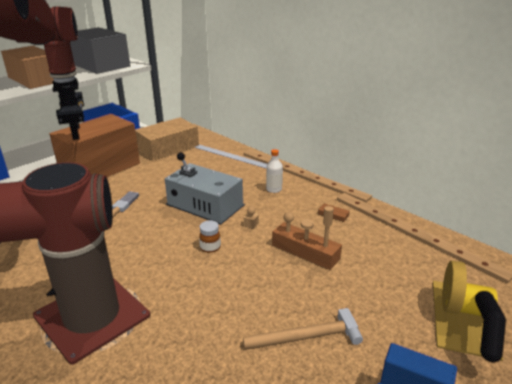

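View pics/top0.png

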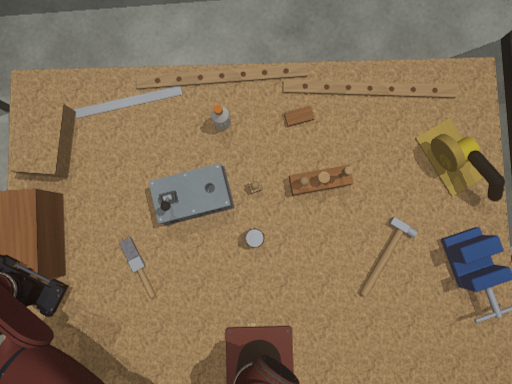

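The side view shows the machine at (205,190) with its knob at (181,157), and the rack at (306,245) with the tall spindle in its right-hand hole (327,222). In the top view the machine is at (190,193), the bore at (210,188), the knob at (166,206) and the rack at (321,180).

```bash
python3 - <<'E'
from h import *
def crop(n,x0,x1,y0,y1,s,o):
    im=np.load(n+'0.npz')['im'];cv2.imwrite(o,cv2.resize(im[y0:y1,x0:x1,::-1],None,fx=s,fy=s,interpolation=2))
C={}
for n in('side','top'):
    d=np.load(n+'0.npz');C[n]=cloud(n,d['d']),d['im'].astype(int)
P,im=C['top']
v,u=np.mgrid[:384,:512]
def rect(m,name,z):
    # largest comp, rays onto z
    k,l,s,c=cv2.connectedComponentsWithStats(m.astype(np.uint8)*255)
    i=1+np.argmax(s[1:,4]);pts=np.argwhere(l==i)
    w=np.array([ray('top',b,a,z)[:2] for a,b in pts])
    r=cv2.minAreaRect((w*1000).astype(np.float32));print(name,r,len(pts),w.mean(0)*1000)
z=P[...,2]
print('z machine',np.nanmedian(z[180:190,190:200]))
rect((abs(z-.1)<.012)&(u>140)&(u<240)&(v>155)&(v<230),'machine',.1)
rect((abs(z-.05)<.012)&(u>280)&(u<360)&(v>155)&(v<205),'rack',.05)
# dark bore mask
g=im.sum(2)
for n in C:
    P,im=C[n];z=P[...,2];mx=im.max(2)
    reg=(P[...,0]>.2)&(P[...,0]<.8)
    if n=='top': rr=(u>280)&(u<360)&(v>155)&(v<205); mm=(u>140)&(u<240)&(v>155)&(v<230)
    else: rr=(u>310)&(u<345)&(v>195)&(v<245); mm=(u>165)&(u<200)&(v>145)&(v<185)
    for nm,m in(('head',rr&(z>.125)&(z<.19)),('knob',mm&(z>.12)&(z<.2)&(mx<70)),('dark',mm&(z<.12)&(mx<70))):
        print(n,nm,m.sum(),P[m].mean(0) if m.any() else '',np.median(np.argwhere(m),0)[::-1] if m.any() else '',np.argwhere(m).min(0)[::-1],np.argwhere(m).max(0)[::-1])
a=cv2.resize(np.load('top0.npz')['im'][150:230,140:240,::-1],(400,320),interpolation=2)
b=cv2.resize(np.load('top0.npz')['im'][150:210,275:365,::-1],(400,267),interpolation=2)
c=cv2.resize(np.load('side0.npz')['im'][145:225,155:255,::-1],(400,320),interpolation=2)
e=cv2.resize(np.load('side0.npz')['im'][195:270,262:352,::-1],(400,333),interpolation=2)[:267]
cv2.imwrite('pics/m.png',np.vstack([np.hstack([a,c]),np.hstack([b,e])]))
E
```

```text
z machine 0.10025846212407052
machine ((516.1590576171875, 194.56607055664062), (130.67135620117188, 220.63084411621094), 12.690030097961426) 2970 [517.09226416 191.10589321]Traceback (most recent call last):
  File "<stdin>", line 18, in <module>
  File "<stdin>", line 13, in rect
  File "h.py", line 16, in ray
    K,t,Rm=cam(n);r=Rm@np.linalg.solve(K,[u,v,1.]);return t+r*(z-t[2])/r[2]
           ~~~^^^
  File "h.py", line 9, in cam
    p=manip.camera_params(n);q=p['orientation']
ValueError: time passes only in moves, steps and waits
```

```bash
sed -i 's/^def cam(n)/from functools import lru_cache\n@lru_cache\ndef cam(n)/' h.py; python3 - <<'E'
from h import *
C={}
for n in('side','top'):
    d=np.load(n+'0.npz');C[n]=cloud(n,d['d']),d['im'].astype(int)
P,im=C['top']
v,u=np.mgrid[:384,:512]
def rect(m,name,z):
    k,l,s,c=cv2.connectedComponentsWithStats(m.astype(np.uint8)*255)
    i=1+np.argmax(s[1:,4]);pts=np.argwhere(l==i)
    w=np.array([ray('top',b,a,z)[:2] for a,b in pts])
    r=cv2.minAreaRect((w*1000).astype(np.float32));print(name,r,len(pts),w.mean(0)*1000)
z=P[...,2]
rect((abs(z-.05)<.012)&(u>280)&(u<360)&(v>155)&(v<205),'rack',.05)
for n in C:
    P,im=C[n];z=P[...,2];mx=im.max(2)
    if n=='top': rr=(u>280)&(u<360)&(v>155)&(v<205); mm=(u>140)&(u<240)&(v>155)&(v<230)
    else: rr=(u>310)&(u<345)&(v>195)&(v<245); mm=(u>165)&(u<200)&(v>145)&(v<185)
    for nm,m in(('head',rr&(z>.125)&(z<.19)),('knob',mm&(z>.12)&(z<.2)&(mx<70)),('dark',mm&(z<.12)&(mx<70)),('bore',mm&(u>200)&(u<222)&(v<200)&(mx<80))):
        if m.any(): print(n,nm,m.sum(),P[m].mean(0),np.argwhere(m).mean(0)[::-1],np.argwhere(m).min(0)[::-1],np.argwhere(m).max(0)[::-1])
c,s=np.cos(np.radians(12.69)),np.sin(np.radians(12.69));o=np.array([516.2,194.6])
print('bore',o-62*np.array([-s,c]),'hinge',o+62*np.array([-s,c]))
a=cv2.resize(np.load('top0.npz')['im'][150:230,140:240,::-1],(400,320),interpolation=2)
b=cv2.resize(np.load('top0.npz')['im'][150:210,275:365,::-1],(400,267),interpolation=2)
c=cv2.resize(np.load('side0.npz')['im'][145:225,155:255,::-1],(400,320),interpolation=2)
e=cv2.resize(np.load('side0.npz')['im'][195:270,262:352,::-1],(400,333),interpolation=2)[:267]
cv2.imwrite('pics/m.png',np.vstack([np.hstack([a,c]),np.hstack([b,e])]))
E
```

```text
rack ((552.9334716796875, -206.02647399902344), (60.83048629760742, 190.89549255371094), 8.855631828308105) 926 [ 550.54397288 -202.59342398]
side head 163 [ 0.55681177 -0.27058937  0.15141046] [328.         214.49079755] [323 206] [333 224]
side knob 39 [0.46969799 0.24069692 0.17515729] [180.61538462 156.76923077] [177 153] [191 170]
side dark 69 [0.49341959 0.24354128 0.10862598] [187.71014493 172.57971014] [180 168] [195 176]
top head 83 [ 0.56056201 -0.26240785  0.16146588] [346.91566265 171.37349398] [342 167] [352 176]
top knob 83 [0.47960435 0.24818516 0.17633236] [165.55421687 204.3253012 ] [161 193] [175 210]
top dark 190 [0.46108041 0.18479972 0.05249557] [195.06842105 212.15263158] [161 184] [231 224]
top bore 20 [0.53960328 0.14241615 0.07418883] [207.75 185.7 ] [205 184] [212 189]
bore [529.81990816 134.11448023] hinge [502.58009184 255.08551977]
```

View pics/m.png

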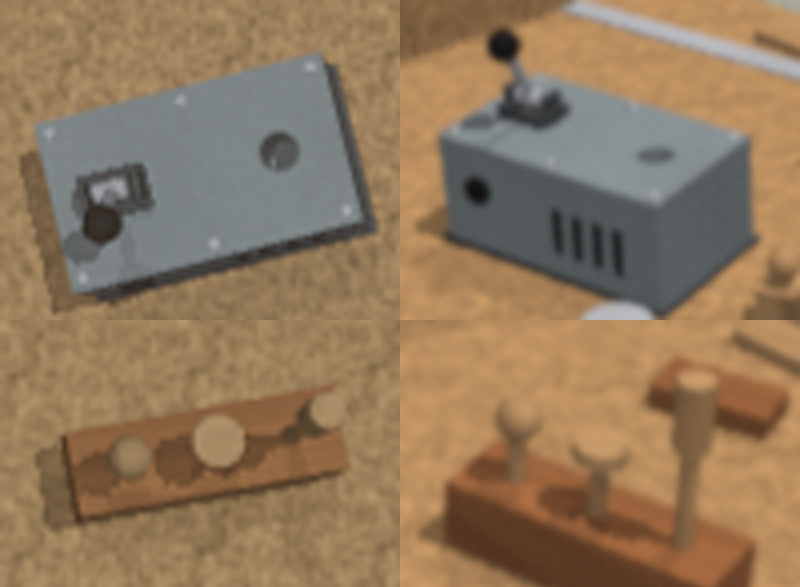

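The crop confirms it: the lever leans towards the robot, the bore is at top-view pixel (209.8,187.8), the knob is at about (165.5,205.8), and the barrel spindle stands in the −y hole.

```bash
python3 - <<'E'
from h import *
print('bore',ray('top',209.5,187.5,.1),'side bore',ray('side',155+656/4-.5,145+155/4-.5,.1))
def two(a,b):
    A=[];B=[]
    for n,p in(('top',a),('side',b)):
        q=ray(n,*p,0);_,t,_=cam(n);d=(q-t)/np.linalg.norm(q-t);M=np.eye(3)-np.outer(d,d);A.append(M);B.append(M@t)
    X=np.linalg.solve(sum(A),sum(B));return X
print('knob',two((165,205.3),(155+503/4-.5,145+45/4-.5)))
print('head top',ray('top',275+327/400*90-.5,150+410/267*60-267*0-.5-0,.17) if 0 else ray('top',346.9,171.2,.165))
print('head top', ray('side',262+698/400*0+(698-400)/400*90-.5,195+(380-320)/333*75-.5,.17))
E
```

```text
bore [0.53128579 0.13419614 0.1       ] side bore [ 0.74631737 -0.09638416  0.1       ]
knob [0.56680979 0.11343304 0.21742616]
head top [ 0.56061847 -0.26169453  0.165     ]
head top [ 0.55858312 -0.2692761   0.17      ]
```

```bash
python3 - <<'E'
from h import *
def two(a,b):
    A=[];B=[]
    for n,p in(('top',a),('side',b)):
        q=ray(n,*p,0);_,t,_=cam(n);d=(q-t)/np.linalg.norm(q-t);M=np.eye(3)-np.outer(d,d);A.append(M);B.append(M@t)
    return np.linalg.solve(sum(A),sum(B))
print('knob',two((165,205.3),(180.25,155.75)),'bore',ray('side',218.5,183.25,.1))
E
python3 -m creep '[[1,[0.58,-0.95,0.12],[0,0,0.017]],[1,[0.58,-0.95,0.12],[0,0,0.017]],[1,[0.58,-0.95,0.12],[0,0,0.017]],[1,[0.58,-0.95,0.12],[0,0,0.017]],[1,[0.58,-0.95,0.12],[0,0,0.017]],[1,[0.58,-0.95,0.12],[0,0,0.017]],[1,[0.58,-0.95,0.12],[0,0,0.017]],[1,[0.58,-0.95,0.12],[0,0,0.017]],[1,[0.58,-0.95,0.12],[0,0,0.017]],[1,[0.58,-0.95,0.12],[0,0,0.017]],[1,[0.58,-0.95,0.12],[0,0,0.017]],[1,[0.58,-0.95,0.12],[0,0,0.017]],[1,[0.58,-0.95,0.12],[0,0,0.017]],[1,[0,0,0],[0,0,0]],[1,[0,0,0],[0,0,0]]]'
```

```text
knob [0.47649564 0.25093487 0.17298183] bore [0.52658844 0.12935291 0.1       ]
time: 1.35
tool_pos: [0.4725, 0.2471, 0.2613]
eef_rot: [-0.0, -0.11, 0.994, 0.0]
wrist_force: [-0.7, -0.1, -0.2]
gripper_width: 1.0
grip_force: 0.0
```

```bash
python3 -m creep '[[1,[0.06,0.08,-0.7],[0,0,0]],[1,[0,0,-0.7],[0,0,0]],[1,[0,0,-0.7],[0,0,0]],[1,[0,0,-0.7],[0,0,0]],[1,[0,0,-0.7],[0,0,0]],[1,[0,0,-0.7],[0,0,0]],[1,[0,0,0],[0,0,0]],[-1,[0,0,0],[0,0,0]],[-1,[0,0,0],[0,0,0]],[-1,[0,0,0],[0,0,0]],[-1,[0,0,0],[0,0,0]],[-1,[0,0,0],[0,0,0]],[-1,[0,0,0],[0,0,0]],[-1,[0,0,0],[0,0,0]],[-1,[0,0,0],[0,0,0]],[-1,[0,0,0],[0,0,0]],[-1,[0,0,0],[0,0,0]],[-1,[0,0,0],[0,0,0]]]' 12
python3 - <<'E'
from h import *
im,d=grab('side');a=im[100:190,120:240,::-1];b=grab('top')[0][150:240,120:240,::-1]
cv2.imwrite('pics/g.png',cv2.resize(np.hstack([a,b]),(800,300),interpolation=2))
E
```

```text
time: 2.85
tool_pos: [0.4737, 0.2493, 0.1565]
eef_rot: [0.0, -0.112, 0.994, -0.001]
wrist_force: [0.8, -4.2, 1.3]
gripper_width: 0.307
grip_force: 12.0
```

View pics/g.png

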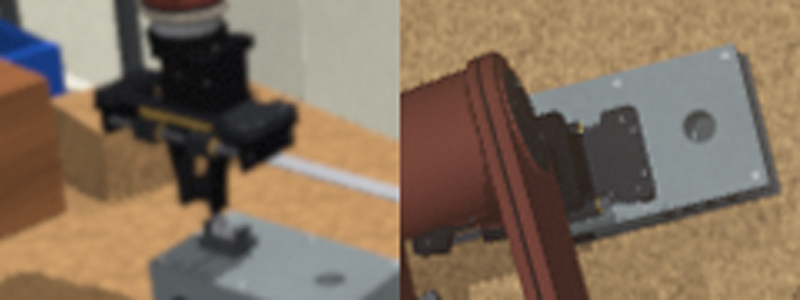

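```bash
python3 -m creep '[[-1,[0.14,0.026,0.064],[0,0,0]],[-1,[0.14,0.026,0.056],[0,0,0]],[-1,[0.14,0.026,0.048],[0,0,0]],[-1,[0.14,0.026,0.036],[0,0,0]],[-1,[0.14,0.026,0.028],[0,0,0]],[-1,[0.14,0.026,0.02],[0,0,0]],[-1,[0.14,0.026,0.012],[0,0,0]],[-1,[0.14,0.026,0.008],[0,0,0]],[-1,[0,0,0],[0,0,0]],[-1,[0,0,0],[0,0,0]],[-1,[0,0,0],[0,0,0]]]'
```

```text
time: 3.87
tool_pos: [0.5018, 0.2556, 0.1632]
eef_rot: [0.0, -0.112, 0.994, 0.0]
wrist_force: [1.4, -2.0, -3.5]
gripper_width: 0.307
grip_force: 12.0
```

```bash
python3 -m creep '[[1,[0,0,0],[0,0,0]],[1,[0,0,0],[0,0,0]],[1,[0,0,0],[0,0,0]],[1,[0,0,0],[0,0,0]],[1,[0,0,0],[0,0,0]],[1,[0,0,0],[0,0,0]],[1,[0,0,0.7],[0,0,0]],[1,[0,0,0.9],[0,0,0]],[1,[0,0,0.9],[0,0,0]],[1,[0,0,0.9],[0,0,0]],[1,[0,0,0.9],[0,0,0]],[1,[0,0,0],[0,0,0]]]'
python3 -m creep '[[1,[0.1,-0.9,0],[0,0,-0.015]],[1,[0.1,-0.9,0],[0,0,-0.015]],[1,[0.1,-0.9,0],[0,0,-0.015]],[1,[0.1,-0.9,0],[0,0,-0.015]],[1,[0.1,-0.9,0],[0,0,-0.015]],[1,[0.1,-0.9,0],[0,0,-0.015]],[1,[0.1,-0.9,0],[0,0,-0.015]],[1,[0.1,-0.9,0],[0,0,-0.015]],[1,[0.1,-0.9,0],[0,0,-0.015]],[1,[0.1,-0.9,0],[0,0,-0.015]],[1,[0.1,-0.9,0],[0,0,-0.015]],[1,[0.1,-0.9,0],[0,0,-0.015]],[1,[0.1,-0.9,0],[0,0,-0.015]],[1,[0.1,-0.9,0],[0,0,-0.015]],[1,[0.1,-0.9,0],[0,0,-0.015]],[1,[0.1,-0.9,0],[0,0,0]],[1,[0.1,-0.9,0],[0,0,0]],[1,[0.1,-0.9,0],[0,0,0]],[1,[0,0,0],[0,0,0]]]'
python3 - <<'E'
from h import *
a=grab('side','side1')[0];b,d=grab('top','top1');P=cloud('top',d)
np.savez('top1.npz',im=b,d=d);np.savez('side1.npz',im=a)
z=P[...,2];m=np.zeros(z.shape,bool);m[155:230,140:240]=1
k=m&(z>.17)&(z<.22);print(k.sum(),np.nanmean(P[k],0),np.argwhere(k).mean(0)[::-1],z[k].max())
w=np.array([ray('top',q[1],q[0],.1)[:2] for q in np.argwhere(m&(abs(z-.1)<.012))]);print(cv2.minAreaRect((w*1000).astype(np.float32)))
cv2.imwrite('pics/k.png',np.hstack([cv2.resize(a[145:225,155:255,::-1],(400,320),interpolation=2),cv2.resize(b[150:230,140:240,::-1],(400,320),interpolation=2)]))
E
```

```text
time: 4.87
tool_pos: [0.5038, 0.2563, 0.2766]
eef_rot: [0.004, -0.112, 0.994, 0.001]
wrist_force: [0.0, 0.1, 0.9]
gripper_width: 0.99
grip_force: 0.0
time: 6.45
tool_pos: [0.5463, -0.1531, 0.2698]
eef_rot: [-0.0, 0.241, 0.971, -0.001]
wrist_force: [-0.6, 1.0, -0.1]
gripper_width: 0.999
grip_force: 0.0
79 [0.50123711 0.25278495 0.19321102] [162.49367089 196.06329114] 0.20109933272255076
((516.0646362304688, 194.57000732421875), (131.17811584472656, 220.48867797851562), 12.784152030944824)
```

View pics/k.png

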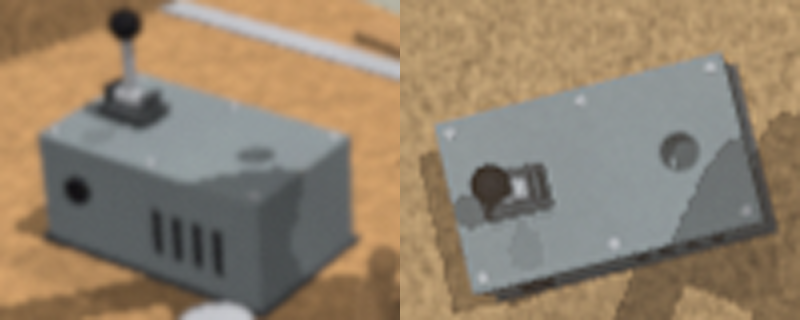

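The lever now stands upright: the knob in the side crop, at (124,22), is directly above the hinge, with an estimated lean of about 0.03 rad. Next is the spindle.

```bash
python3 -m creep '[[1,[0.095,-0.75,0],[0,0,0]],[1,[0.095,-0.75,0],[0,0,0]],[1,[0.095,-0.75,0],[0,0,0]],[1,[0.095,-0.75,0],[0,0,0]],[1,[0.095,-0.75,0],[0,0,0]],[1,[0.095,-0.75,0],[0,0,0]],[1,[0,0,0],[0,0,0]],[1,[0,0,-0.71],[0,0,0]],[1,[0,0,-0.71],[0,0,0]],[1,[0,0,-0.71],[0,0,0]],[1,[0,0,-0.71],[0,0,0]],[1,[0,0,-0.71],[0,0,0]],[1,[0,0,-0.71],[0,0,0]],[1,[0,0,-0.71],[0,0,0]],[1,[0,0,-0.71],[0,0,0]],[1,[0,0,0],[0,0,0]]]'
python3 -m creep '[[-1,[0,0,0],[0,0,0]],[-1,[0,0,0],[0,0,0]],[-1,[0,0,0],[0,0,0]],[-1,[0,0,0],[0,0,0]],[-1,[0,0,0],[0,0,0]],[-1,[0,0,0],[0,0,0]],[-1,[0,0,0],[0,0,0]],[-1,[0,0,0],[0,0,0]],[-1,[0,0,0],[0,0,0]],[-1,[0,0,0],[0,0,0]],[-1,[0,0,0],[0,0,0]],[-1,[0,0,0],[0,0,0]]]' 20
```

```text
time: 7.88
tool_pos: [0.5584, -0.2588, 0.1243]
eef_rot: [-0.004, 0.239, 0.971, 0.001]
wrist_force: [-1.0, 0.3, -1.0]
gripper_width: 1.001
grip_force: 0.0
time: 8.88
tool_pos: [0.5605, -0.2625, 0.1287]
eef_rot: [-0.0, 0.239, 0.971, -0.0]
wrist_force: [-0.7, -2.5, 0.5]
gripper_width: 0.271
grip_force: 19.9
```

```bash
python3 -m creep '[[-1,[0,0,0.2],[0,0,0]],[-1,[0,0,0.4],[0,0,0]],[-1,[0,0,0.5],[0,0,0]],[-1,[0,0,0.5],[0,0,0]],[-1,[0,0,0.5],[0,0,0]],[-1,[0,0,0.5],[0,0,0]],[-1,[0,0,0.5],[0,0,0]],[-1,[0,0,0.5],[0,0,0]],[-1,[0,0,0.5],[0,0,0]],[-1,[0,0,0.5],[0,0,0]],[-1,[0,0,0.5],[0,0,0]],[-1,[0,0,0.5],[0,0,0]],[-1,[0,0,0.4],[0,0,0]],[-1,[0,0,0],[0,0,0]],[-1,[0,0,0],[0,0,0]]]'
python3 - <<'E'
from h import *
a,da=grab('side','side2');np.savez('side2.npz',im=a,d=da)
o=manip.get_obs();print(o['tool_pos'],o['grip_force'],o['wrist_force'])
cv2.imwrite('pics/s2.png',cv2.resize(a[90:290,220:440,::-1],(660,600),interpolation=2))
E
```

```text
time: 10.13
tool_pos: [0.561, -0.2623, 0.2796]
eef_rot: [0.001, 0.239, 0.971, -0.0]
wrist_force: [-0.0, 0.4, -0.5]
gripper_width: 0.271
grip_force: 19.9
[ 0.56063744 -0.26197691  0.27851618] 19.935649042599835 [-1.17198209  0.40277227  0.07368721]
```

View pics/s2.png

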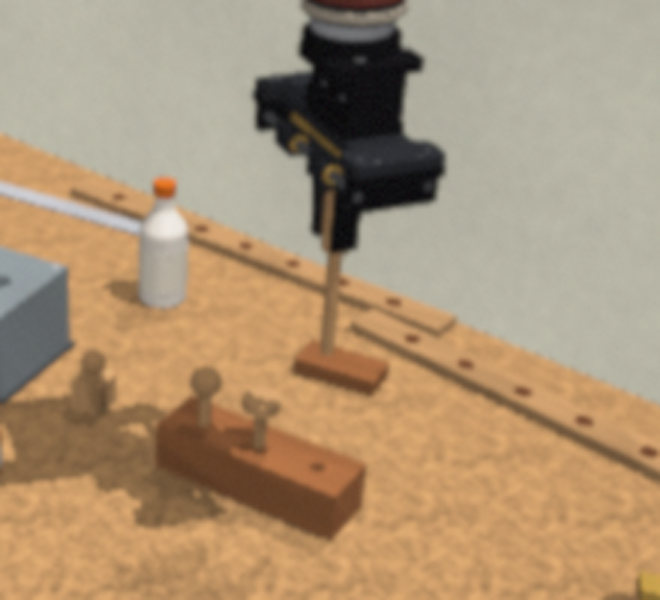

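The spindle is in the gripper and clear of the rack, with its foot at crop (328,350). The other two pegs have not moved. I'll carry it over the bore.

```bash
python3 -m creep '[[-1,[-0.035,0.44,0],[0,0,0]],[-1,[-0.071,0.88,0],[0,0,0]],[-1,[-0.071,0.88,0],[0,0,0]],[-1,[-0.071,0.88,0],[0,0,0]],[-1,[-0.071,0.88,0],[0,0,0]],[-1,[-0.071,0.88,0],[0,0,0]],[-1,[-0.071,0.88,0],[0,0,0]],[-1,[-0.071,0.88,0],[0,0,0]],[-1,[-0.071,0.88,0],[0,0,0]],[-1,[-0.071,0.88,0],[0,0,0]],[-1,[-0.071,0.88,0],[0,0,0]],[-1,[-0.071,0.88,0],[0,0,0]],[-1,[-0.071,0.88,0],[0,0,0]],[-1,[-0.071,0.88,0],[0,0,0]],[-1,[-0.071,0.88,0],[0,0,0]],[-1,[-0.071,0.88,0],[0,0,0]],[-1,[-0.071,0.88,0],[0,0,0]],[-1,[-0.071,0.88,0],[0,0,0]],[-1,[-0.035,0.44,0],[0,0,0]],[-1,[0,0,0],[0,0,0]]]'
python3 -m creep '[[-1,[0,0,-0.5],[0,0,0]],[-1,[0,0,-0.5],[0,0,0]],[-1,[0,0,-0.4],[0,0,0]],[-1,[0,0,0],[0,0,0]],[-1,[0,0,0],[0,0,0]],[-1,[0,0,0],[0,0,0]],[-1,[0,0,0],[0,0,0]]]'
python3 - <<'E'
from h import *
a,da=grab('side','side3');b,db=grab('top','top3');np.savez('s3.npz',a=a,da=da,b=b,db=db)
print(manip.get_obs()['tool_pos'])
A=cv2.resize(a[110:210,180:260,::-1],(400,500),interpolation=2)
B=cv2.resize(b[150:230,170:250,::-1],(400,400),interpolation=2)
cv2.imwrite('pics/s3.png',np.hstack([A,np.vstack([B,np.zeros((100,400,3),np.uint8)])]))
E
```

```text
time: 11.85
tool_pos: [0.5277, 0.1362, 0.278]
eef_rot: [-0.001, 0.238, 0.971, 0.0]
wrist_force: [0.6, 0.3, 0.5]
gripper_width: 0.27
grip_force: 19.9
time: 12.43
tool_pos: [0.5293, 0.1336, 0.2444]
eef_rot: [0.0, 0.24, 0.971, 0.0]
wrist_force: [0.1, 0.1, 0.0]
gripper_width: 0.268
grip_force: 19.9
[0.52927928 0.13378314 0.24457202]
```

View pics/s3.png

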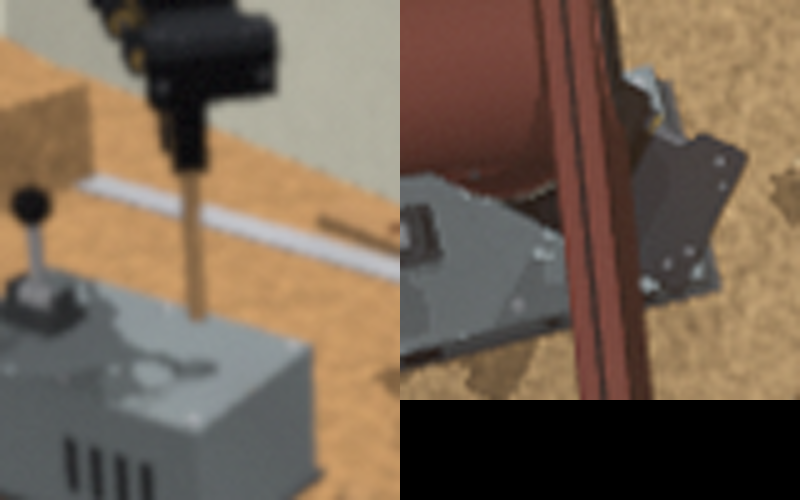

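The side crop shows the stem hanging plumb, with its foot at about (196,318), level with the bore. The arm blocks the top view here, so I'll measure from the side camera.

```bash
cat > stem.py <<'E'
from h import *
def stem(a,d,tcp,q,r0,r1,u0,verb=1):
    P=cloud('side',d);_,t,_=cam('side')
    M=R.from_quat([q[1],q[2],q[3],q[0]]).as_matrix();yx=M[:2,1]/np.linalg.norm(M[:2,1]);xx=np.array([yx[1],-yx[0]])
    xx=xx*np.sign(xx[0])
    out=[];dep=[]
    for v in range(r0,r1):
        x=np.linalg.norm(P[v,u0-12:u0+13,:2]-tcp[:2],axis=1)<.025
        x&=P[v,u0-12:u0+13,2]>.108
        us=np.where(x)[0]+u0-12
        if len(us)<2: continue
        rr=ray('side',us.mean(),v,0)-t
        k=((tcp[:2]-t[:2])@yx)/(rr[:2]@yx);p=t+k*rr
        out.append([(p[:2]-tcp[:2])@xx,p[2],us.mean(),v,len(us)])
        dep.append(np.median(P[v,us],0))
    out=np.array(out);f=np.polyfit(out[:,1],out[:,0],1)
    h=np.array([.689,.725]);h/=np.linalg.norm(h);dep=np.array(dep)
    if verb: print(out[::4].round(4));print('dep axis',(dep[:,:2]+h*.005).mean(0))
    return f,out,xx
E
python3 - <<'E'
from stem import *
s=np.load('s3.npz');o=manip.get_obs();tcp=o['tool_pos']
f,out,xx=stem(s['a'],s['da'],tcp,o['eef_rot'],146,177,218)
print('tilt',f[0],'foot z',out[:,1].min(),'foot offset',np.polyval(f,out[:,1].min()),'foot xy',tcp[:2]+xx*np.polyval(f,out[:,1].min()),'tcp',tcp)
# machine by side cam
d=np.load('side0.npz');P=cloud('side',d['d']);z=P[...,2];v,u=np.mgrid[:384,:512]
m=(abs(z-.1)<.008)&(u>155)&(u<255)&(v>145)&(v<225)
w=np.array([ray('side',q[1],q[0],.1)[:2] for q in np.argwhere(m)])
r=cv2.minAreaRect((w*1000).astype(np.float32));print(r,m.sum())
g=d['im'][176:192,208:232].sum(2)//3;print(g)
E
```

```text
[[3.700e-03 2.262e-01 2.175e+02 1.460e+02 4.000e+00]
 [3.100e-03 2.130e-01 2.175e+02 1.500e+02 4.000e+00]
 [5.500e-03 1.991e-01 2.185e+02 1.540e+02 4.000e+00]
 [4.900e-03 1.856e-01 2.185e+02 1.580e+02 4.000e+00]
 [4.300e-03 1.719e-01 2.185e+02 1.620e+02 4.000e+00]
 [3.600e-03 1.581e-01 2.185e+02 1.660e+02 4.000e+00]
 [4.600e-03 1.439e-01 2.190e+02 1.700e+02 3.000e+00]]
dep axis [0.53263367 0.13071416]
tilt -0.006075805278608725 foot z 0.13337108481580418 foot offset 0.004684633206145988 foot xy [0.53342655 0.13160462] tcp [0.52927928 0.13378314 0.24457202]
((511.4879150390625, 186.6297607421875), (140.99974060058594, 228.88198852539062), 12.856961250305176) 1329
[[143 145 144 144 144 144 144 143 143 144 144 144 143 143 144 144 144 143
  142 143 143 142 143 142]
 [144 144 144 145 144 145 144 144 143 143 143 144 144 144 143 144 144 143
  143 144 143 142 142 142]
 [144 145 144 145 145 146 143 144 144 143 143 144 143 144 144 143 143 143
  143 142 143 143 144 142]
 [145 144 143 145 144 144 144 144 144 143 144 144 143 143 144 144 143 143
  142 142 144 142 143 144]
 [143 144 145 145 144 145
[... 487 characters left out ...]
44 143 144 143 141 133 124 117 114 113 113 115 122 128 134 140 141
  140 140 139 141 140 138]
 [144 145 145 144 146 143 141 139 134 131 130 130 134 138 140 140 141 141
  140 140 139 138 136 130]
 [145 145 147 146 145 145 143 142 141 140 141 140 141 143 143 142 142 141
  140 138 137 134 126 115]
 [146 145 145 144 144 144 144 143 142 142 141 142 142 142 142 142 142 141
  140 137 131 122 108  98]
 [145 146 144 143 143 143 143 142 143 142 142 143 143 142 141 142 141 139
  137 130 120 104  95  91]
 [145 145 146 144 143 142 143 142 143 142 143 143 144 141 141 142 140 134
  125 113 103  93  91  89]
 [143 144 144 145 144 144 144 144 144 144 143 144 143 142 140 140 134 123
  107  96  92  89  89  89]]
```

```bash
python3 -m creep '[[-1,[-0.04,0.04,-0.2],[0,0,0]],[-1,[-0.04,0.04,-0.3],[0,0,0]],[-1,[0,0,-0.3],[0,0,0]],[-1,[0,0,0],[0,0,0]],[-1,[0,0,0],[0,0,0]],[-1,[0,0,0],[0,0,0]]]'
cat > sub.py <<'E'
from stem import *
def look(name,zs):
    a,d=grab('side',name);o=manip.get_obs();tcp=o['tool_pos'];K,t,Rm=cam('side')
    rb=a[...,0].astype(float)-a[...,2];zf=tcp[2]-.1087
    def px(p): c=Rm.T@(np.array(p)-t);return (K@c/c[2])[:2]
    L=np.array([.725,-.689])
    for z in zs:
        e=px([*tcp[:2],z]);v=int(round(e[1]));u0=int(round(e[0]));x=np.arange(u0-9,u0+10)
        w=rb[v,x];w=w-np.median(np.r_[w[:4],w[-4:]]);w[w<.25*w.max()]=0
        c=(w*x).sum()/w.sum();print('z',z,'col',round(c,2),'expected at tcp',e.round(2),'lateral off mm',round((c-e[0])/K[0,0]*1000*(Rm.T@(np.r_[tcp[:2],z]-t))[2],2),w.astype(int))
    print('tcp',tcp,'foot z',zf,'bore pred top-estimate',px([.5303,.1341,.1]))
    return a
E
python3 - <<'E'
from sub import *
a=look('side4',[.122,.126,.13,.135,.14,.15])
cv2.imwrite('pics/s4.png',cv2.resize(a[150:200,195:245,::-1],(500,500),interpolation=2))
E
```

```text
time: 13.03
tool_pos: [0.5267, 0.136, 0.2236]
eef_rot: [-0.0, 0.239, 0.971, -0.0]
wrist_force: [-0.1, -0.4, -0.3]
gripper_width: 0.271
grip_force: 19.9
z 0.122 col 217.99 expected at tcp [216.88 176.4 ] lateral off mm 3.5 [ 0  0  0  0  0  0  0  0 23 57 72 55 23  0  0  0  0  0  0]
z 0.126 col 217.97 expected at tcp [216.82 175.28] lateral off mm 3.63 [ 0  0  0  0  0  0  0  0 25 59 70 55 24  0  0  0  0  0  0]
z 0.13 col 219.57 expected at tcp [216.76 174.16] lateral off mm 8.83 [ 0  0  0  0  0  0  0  0 22 54 67 51 19  0  0  0  0 23 34]
z 0.135 col 221.78 expected at tcp [216.68 172.75] lateral off mm 15.98 [ 0  0  0  0  0  0  0  0  0 42 53 38  0  0  0 20 33 47 61]
z 0.14 col 222.43 expected at tcp [216.61 171.34] lateral off mm 18.21 [ 0  0  0  0  0  0  0  0  0 16 25 26 33 41 46 49 53 53 55]
z 0.15 col 221.33 expected at tcp [216.46 168.5 ] lateral off mm 15.2 [ 0  0  0  0  0  0  0 17 15  0  0  0  9 22 32 34 33 33 31]
tcp [0.52694494 0.13598297 0.22395189] foot z 0.11525189064654308 bore pred top-estimate [218.39286487 182.32943597]
```

View pics/s4.png

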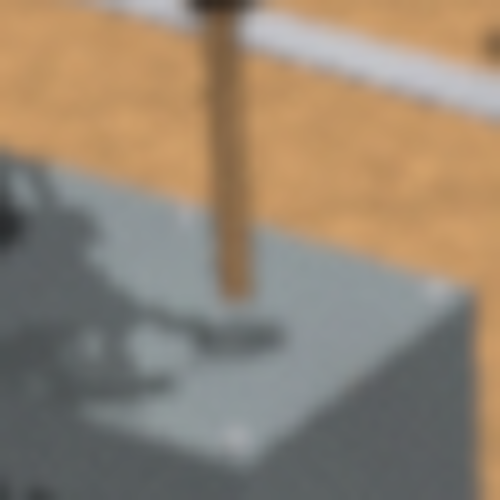

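```bash
python3 - <<'E'
from h import *
a=cv2.imread('pics/side4.png')[:,:,::-1].astype(int);print((a[174:186,215:222,0]-a[174:186,215:222,2]));
K,t,Rm=cam('side')
def px(p): c=Rm.T@(np.array(p)-t);return (K@c/c[2])[:2].round(2)
c=np.array([.5294,.1336]);H=np.array([.69,.725])
print('foot near edge',px([*(c-.006*H),.1153]),'ctr',px([*c,.1153]))
# bore rim rows and machine top corners check vs top-camera fit
cs,s=np.cos(np.radians(12.74)),np.sin(np.radians(12.74));o=np.array([.5161,.1946])
for i,j in((-1,-1),(1,-1),(1,1),(-1,1)): print(i,j,px([*(o+i*.065*np.array([cs,s])+j*.11*np.array([-s,cs])),.1]))
print('rim near/far',px([*(np.array([.5303,.1341])-.014*H),.1]),px([*(np.array([.5303,.1341])+.014*H),.1]))
# observed corners via grey top mask in side0: brightness
im=np.load('side0.npz')['im'].astype(int).sum(2)//3
print('near-left edge rows at col 218', im[186:212,218]);
print('far edge col 218',(np.load('side0.npz')['im'].astype(int)[165:180,218,0]-np.load('side0.npz')['im'].astype(int)[165:180,218,2]))
E
```

```text
[[ -6  15  47  60  44  12  -5]
 [ -4  14  48  59  44  13  -8]
 [ -7  12  46  61  44  12  -8]
 [-10   7  41  59  44  13  -8]
 [-10   4  37  55  43  14  -7]
 [-10  -1  24  37  30   7  -9]
 [-11  -6   4  10   5  -4 -11]
 [-12  -9  -8  -7  -6  -9 -10]
 [ -8  -8 -10  -9  -9  -9  -8]
 [ -6  -8  -7  -7  -8  -8  -7]
 [ -8  -8  -7  -7  -7  -8  -9]
 [-10  -8  -9  -9 -10 -10 -10]]
foot near edge [217.98 179.17] ctr [218.06 178.25]
-1 -1 [218.46 195.39]
1 -1 [242.15 177.79]
1 1 [189.09 161.89]
-1 1 [163.72 177.23]
rim near/far [218.21 184.5 ] [218.57 180.2 ]
near-left edge rows at col 218 [130 141 141 142 143 143 151 159 151 131 110  92  86  87  87  87  87  87
  85  86  86  86  85  85  86  87]
far edge col 218 [ 93  93  92  92  89  77  41   7  -9 -11 -12 -12 -13 -12 -13]
```

```bash
python3 - <<'E'
from h import *
d=np.load('side0.npz');P=cloud('side',d['d']).reshape(-1,3)
cs,s=np.cos(np.radians(12.8)),np.sin(np.radians(12.8));ex=np.array([cs,s]);ey=np.array([-s,cs]);o=np.array([.5161,.1946])
X=(P[:,:2]-o)@ex;Y=(P[:,:2]-o)@ey;Z=P[:,2]
def st(n,a,m): print(n,m.sum(),np.median(a[m]).round(5),np.std(a[m]).round(5))
st('top z',Z,(abs(X)<.05)&(Y<0)&(Y>-.1)&(Z>.085)&(Z<.115)&(np.hypot(X,Y+.062)>.02))
st('bench z',Z,(abs(X)<.3)&(abs(Y)<.3)&(abs(Z)<.008))
st('-x face X',X,(abs(X+.065)<.012)&(abs(Y)<.095)&(Z>.025)&(Z<.085))
st('-y face Y',Y,(abs(Y+.11)<.012)&(abs(X)<.055)&(Z>.025)&(Z<.085))
s3=np.load('s3.npz');Q=cloud('side',s3['da'])
r=[];H=np.array([.69,.725]);H/=np.linalg.norm(H)
for v in range(148,174):
    p=Q[v,208:230];p=p[np.linalg.norm(p[:,:2]-[.5325,.1316],axis=1)<.02]
    if len(p)>=3: h=p[:,:2]@H;r.append([np.sort(h)[0],np.median(h),len(p),p[:,2].mean()])
r=np.array(r);print(r[::5].round(4));print('stem H from front',np.median(r[:,0])+.006,'tcp H+.27*3.7',np.array([.5293+.0033,.1338-.0017])@H)
st('-x face 3',X*0+0,X>9) if 0 else None
E
```

```text
top z 416 0.09924 0.00159
bench z 12346 -0.00079 0.00193
-x face X 730 -0.06471 0.00235
-y face Y 322 -0.1109 0.00152
[[0.4534 0.4564 4.     0.2226]
 [0.4534 0.456  4.     0.2062]
 [0.4503 0.4549 4.     0.1896]
 [0.4552 0.4573 4.     0.1712]
 [0.455  0.4557 3.     0.1549]
 [0.4525 0.4581 3.     0.1363]]
stem H from front 0.46092479301293376 tcp H+.27*3.7 0.4628674488420353
```

All the estimates agree to within about 1 mm. After a 0.7 mm lateral trim I'll lower slowly.

```bash
python3 -m creep '[[-1,[0.02,-0.02,0],[0,0,0]],[-1,[0,0,0],[0,0,0]],[-1,[0,0,0],[0,0,0]],[-1,[0,0,-0.1],[0,0,0]],[-1,[0,0,-0.15],[0,0,0]],[-1,[0,0,-0.15],[0,0,0]],[-1,[0,0,-0.15],[0,0,0]],[-1,[0,0,-0.15],[0,0,0]],[-1,[0,0,-0.15],[0,0,0]],[-1,[0,0,-0.15],[0,0,0]],[-1,[0,0,0],[0,0,0]],[-1,[0,0,0],[0,0,0]]]'
python3 - <<'E'
from sub import *
a=look('side5',[.108,.112,.116,.12]);t=grab('top')[0]
cv2.imwrite('pics/s5.png',cv2.resize(a[140:200,180:240,::-1],(600,600),interpolation=2))
E
```

```text
time: 14.08
tool_pos: [0.5271, 0.1354, 0.1984]
eef_rot: [-0.0, 0.239, 0.971, -0.0]
wrist_force: [0.3, 0.6, -0.1]
gripper_width: 0.272
grip_force: 19.9
z 0.108 col 218.45 expected at tcp [217.29 180.31] lateral off mm 3.68 [ 0  0  0  0  0  0  0  0  0 45 69 67 39  0  0  0  0  0  0]
z 0.112 col 218.41 expected at tcp [217.23 179.2 ] lateral off mm 3.71 [ 0  0  0  0  0  0  0  0  0 48 70 65 36  0  0  0  0  0  0]
z 0.116 col 218.36 expected at tcp [217.17 178.09] lateral off mm 3.76 [ 0  0  0  0  0  0  0  0  0 51 71 62 34  0  0  0  0  0  0]
z 0.12 col 218.36 expected at tcp [217.11 176.98] lateral off mm 3.93 [ 0  0  0  0  0  0  0  0  0 52 73 64 34  0  0  0  0  0  0]
tcp [0.52732366 0.13543769 0.19879905] foot z 0.09009904928429864 bore pred top-estimate [218.39286487 182.32943597]
```

View pics/s5.png

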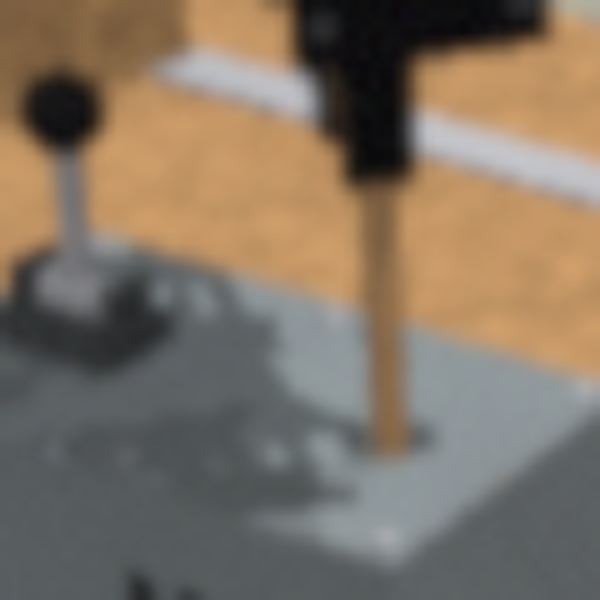

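Foot about 10 mm below the rim, with a dark gap on both sides of the stem at (362–370) and (410–435) and no contact force. I'll trim 1 mm towards the camera and lower the rest.

```bash
python3 -m creep '[[-1,[-0.028,-0.028,0],[0,0,0]],[-1,[0,0,0],[0,0,0]],[-1,[0,0,-0.1],[0,0,0]],[-1,[0,0,-0.15],[0,0,0]],[-1,[0,0,-0.15],[0,0,0]],[-1,[0,0,-0.15],[0,0,0]],[-1,[0,0,-0.15],[0,0,0]],[-1,[0,0,-0.15],[0,0,0]],[-1,[0,0,-0.15],[0,0,0]],[-1,[0,0,-0.15],[0,0,0]],[-1,[0,0,-0.05],[0,0,0]],[-1,[0,0,0],[0,0,0]],[-1,[0,0,0],[0,0,0]],[-1,[0,0,0],[0,0,0]],[-1,[0,0,0],[0,0,0]],[-1,[0,0,0],[0,0,0]]]'
python3 - <<'E'
from sub import *
a=look('side6',[.108,.112,.12,.13]);o=manip.get_obs();print(o['wrist_force'],o['torque'],o['dq'].round(4))
cv2.imwrite('pics/s6.png',cv2.resize(a[140:200,180:240,::-1],(600,600),interpolation=2))
E
```

```text
time: 15.52
tool_pos: [0.5268, 0.1348, 0.1691]
eef_rot: [0.0, 0.239, 0.971, 0.0]
wrist_force: [-0.3, 1.1, -0.2]
gripper_width: 0.273
grip_force: 19.9
z 0.108 col 218.49 expected at tcp [217.3  180.44] lateral off mm 3.77 [ 0  0  0  0  0  0  0  0  0 42 69 68 41  0  0  0  0  0  0]
z 0.112 col 218.46 expected at tcp [217.24 179.33] lateral off mm 3.86 [ 0  0  0  0  0  0  0  0  0 44 69 68 39  0  0  0  0  0  0]
z 0.12 col 218.38 expected at tcp [217.12 177.11] lateral off mm 3.96 [ 0  0  0  0  0  0  0  0  0 50 72 64 35  0  0  0  0  0  0]
z 0.13 col 220.01 expected at tcp [216.97 174.31] lateral off mm 9.54 [ 0  0  0  0  0  0  0  0  0 44 61 47 21  0  0  0  0 20 34]
tcp [0.52677451 0.13476492 0.16908766] foot z 0.06038766312085696 bore pred top-estimate [218.39286487 182.32943597]
[-0.48483944  0.44236527 -1.27409344] [ 0.01279869 -0.02398388  0.01385493] [-0.0006  0.0007  0.0006  0.0017 -0.0022 -0.0003]
```

View pics/s6.png

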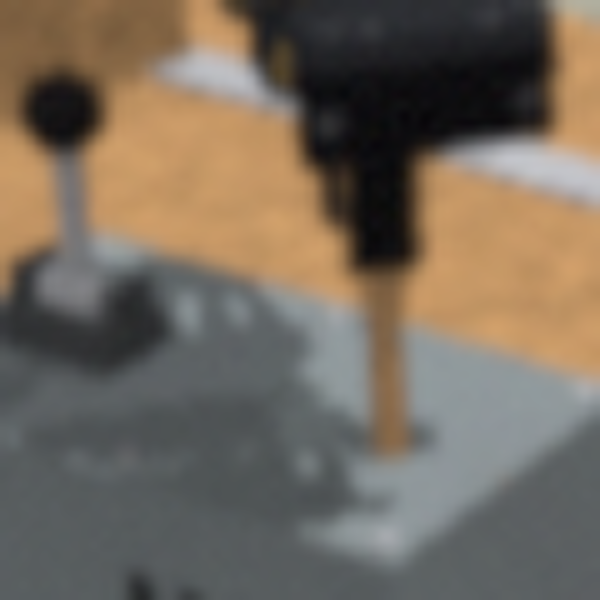

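```bash
python3 - <<'E'
from h import *
a=cv2.imread('pics/side6.png')[:,:,::-1].astype(int)
print((a[...,0]-a[...,2])[178:190,215:223])
E
```

```text
[[-10   4  37  60  56  25  -4 -12]
 [-11   2  34  59  58  29  -3 -12]
 [ -9   1  32  59  58  31  -4 -12]
 [ -8   3  32  58  58  33  -2 -11]
 [ -5   3  32  57  59  36   2 -10]
 [ -5   5  31  56  61  43   9  -8]
 [ -6   3  27  50  55  38   7  -8]
 [ -9  -2  13  29  31  20  -2 -10]
 [-10  -9  -2   4   5  -1  -9 -12]
 [-10 -11 -10  -9  -9 -10 -11 -13]
 [-10 -12 -12 -12 -12 -12 -12 -11]
 [ -8 -10 -10 -10 -11 -12 -12 -12]]
```

```bash
python3 -m creep '[[-1,[-0.014,-0.014,0],[0,0,0]],[-1,[-0.014,-0.014,0],[0,0,0]],[-1,[0,0,0],[0,0,0]],[-1,[0,0,0],[0,0,0]],[-1,[0,0,0],[0,0,0]],[-1,[0,0,0],[0,0,0]],[-1,[0,0,0],[0,0,0]],[-1,[0,0,0],[0,0,0]]]' && python3 -c "
from bench import manip
print(manip.job_done())"
```

```text
time: 16.23
tool_pos: [0.5259, 0.1341, 0.1688]
eef_rot: [-0.0, 0.239, 0.971, -0.0]
wrist_force: [-0.3, 1.1, -0.7]
gripper_width: 0.273
grip_force: 19.9
the job is handed in; nothing more can be done
None
```

I handed the job in at 16.2 s with the lever about 0.03 rad from upright and the spindle held still, its foot about 40 mm below the rim. No contact with the machine showed in the wrist force. Centring is only known to about 2–3 mm (limit 4.5 mm), and hand-in returned no verdict.

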